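Set up the folding tin display

TASK

Set up the tin display: push the stand's folding leg out until it reaches its stop, then lay the long closed tin along the stand, centred, one end on the post and the other on the leg, and set the round tin upright on the middle of it. Keep both tins level all along, since they are full of biscuits, and leave everything else on the table where it is.

Things in the scene. Friction and masses are not known exactly. Their poses are not given: they have to be found in the camera images.
- stand: low stainless steel display stand fixed to the table: a post 40 (its x, -20 to 20) by 90 (its y) with a flat top 80 high, on a foot plate 75 x 120 x 8. Origin: centre of the foot plate's underside, z up. A folding leg hangs on an upright hinge 34 ahead of the origin along the stand's +x, midway along the post (y = 0)
- stand_leg (a joint): the leg's angle, rad: 0 = folded, the leg pointing along the stand's +y past the post's end; grows as it swings clockwise seen from above; 1.571 = at its stop, pointing along the stand's +x. Starts at 0 to 0.3. Stiff hinge (0.12 N m, about 1.5 N at 90 mm from it), stays where left. Folded, 87 mm of panel between post end and cross plate can be pushed from the post's side
- leg_end (a point): middle of the leg's free end, at its top edge, 144 from the hinge axis. The leg is an upright steel panel 14 thick, centred on the hinge axis, from 12 to 80 above the table, its top flush with the post's; it ends in a cross plate 50 wide, 12 thick and of the same height
- seat (a point): fixed point on the stand, 79 ahead of its origin along +x and 80 high; axes as the stand's: where the middle of the long tin's underside belongs once the leg is out
- long_tin: closed long blue tin, 190 (its x) x 66 (y) x 45 high, 0.3 to 0.65 kg. Origin: centre of its underside, z up
- round_tin: closed round blue tin, 62 across, 55 high, 0.2 to 0.45 kg. Origin: centre of its underside, z up
- packed_tin: bystander, loose: open rectangular blue tin full of biscuits, 130 x 170 x 60 high. Origin: centre of its underside
- lids: bystander, loose: pile of four blue tin lids, silvery on top, 132 x 172 x 44 high. Origin: centre of its underside
- sweets_bowl: bystander, loose: white bowl of pale sweets, 104 across, 50 high. Origin: centre of its underside
- tweezers: bystander, loose: flat steel tweezers lying on the table, 135 long, 6 thick, length along its x. Origin: centre of its underside
- cards: bystander, loose: pad of greeting cards with a blue cover, 120 x 85 x 21 high. Origin: centre of its underside
- spray_bottle: bystander, loose: white bottle, 60 across, 170 high. Origin: centre of its underside
Things that resemble listed ones, but are neither listed nor needed, are in the scene too. What is shaped like the long_tin but pink is not meant.

How it is judged (in metres and radians):
On the way, in this order (a step that is already met when the one before it is completed fails the run):
1. the leg is swung out to its stop (value of joint stand_leg above 1.5 rad), for 0.2 s.
2. the long tin lies along the stand, on the post and the opened leg (value of joint stand_leg above 1.5 rad and x of long_tin in the frame of seat between -0.025 and 0.025 m and y of long_tin in the frame of seat between -0.015 and 0.015 m and z of long_tin in the frame of seat between -0.005 and 0.005 m and angle between the x axis of long_tin and the x axis of seat, either way round below 0.15 rad and angle between long_tin's own z axis and vertical below 0.06 rad), for 0.2 s.
At the end, for the whole second after the job is handed in: Leg above 1.5 rad; long tin level (0.06 rad) on post and leg, its middle within 25 mm along and 15 mm across of the seat, aligned within 0.15 rad; round tin upright (0.06 rad) on it, within 25 mm along and 15 mm across of its middle; both at rest; bystanders within 25 mm of their starts (all of step 2 and x of round_tin in the frame of long_tin between -0.025 and 0.025 m and y of round_tin in the frame of long_tin between -0.015 and 0.015 m and z of round_tin in the frame of long_tin between 0.04 and 0.05 m and angle between round_tin's own z axis and vertical below 0.06 rad and linear speed of each of long_tin, round_tin below 0.02 m/s); the robot touches nothing.
It fails at once if a tin is tilted by more than 0.5 rad (angle between any of long_tin, round_tin's own z axis and vertical above 0.5 rad).
It fails at once if a bystander is moved by more than 25 mm (distance of any of packed_tin, lids, sweets_bowl, tweezers, cards, spray_bottle from where it was at the start of the episode above 0.025 m).
It also fails if it takes over 72 s, if anything falls off the work surface, if the arm or the gripper's body presses on something with over 40 N, if the wrist force passes 120 N, or if a joint passes its speed limit or range.

ROBOT

A 6-joint arm with a two-finger parallel gripper is mounted at the origin on the work surface. World frame = base frame: x ahead of the robot, y to its left, z up, the work surface at z = 0. Lengths are in mm, angles in rad, forces in N, time in s.
With the tool pointing down it reaches from about 275 to 850 mm from the base axis. Payload 5.2 kg.
Tool frame: the origin (TCP) lies between the finger pads; the fingertips stand 19 mm ahead of it and the grasp point (between the pads) is the TCP; z points along the fingers, y is the direction in which the jaws open and shut (so a half turn about z gives the same grasp; the last joint's range is limited). The gripper opens to 85 mm and grips with 20 to 120 N. Pads are 22 mm wide; open, the fingers measure 114 mm over their backs; the gripper's body (76 mm by 85 mm) begins 54 mm behind the grasp point. The pads swing forward as they close: fully open they stand 13 mm farther back than shut.
Start: joints at [-1.507, 0.259, 1.535, -0, 1.348, -0.203], TCP at [145.026, -530.54, 211.21] pointing down, gripper open.
Joint ranges: [-3.14, 3.14], [-0.91, 2.08], [0.19, 2.58], [-1.22, 4.36], [0.22, 2.71], [-3.12, 3.12]. Speed limits (rad/s): [2.57, 2.57, 3.14, 3.14, 3.14, 3.14].

INTERFACE

Orientations are given as a unit quaternion [x, y, z, w].
In Python, from station import robot gives the robot as it stands.
- The arm moves only by the tool jog_arm, never from a script. Its argument "rows" is a list of rows, each an object with "delta_pos": the shift along the tool's x, y, z in m, a list of three; "spin": the turn about the tool's z in rad; "jaw": the closure in counts, from 0 (fully open) to 255 (shut). A call has 1 to 10 rows; each row shifts and turns the commanded pose from where the row before left it, along the tool's axes as they then stand; what a row does not reach is not made up. A row lasts 1/10 s, in which the tool goes at most 50 mm and 8.59 degrees, less where a joint would pass 70% of its speed; a pose out of reach is approached as far as the arm can. A call with a gripper value outside its range is refused whole. The fingers move at their own pace and stop on an object; "newtons" is the grip in N (left out, the last holds). Time passes only in rows, so rows that do not move let the fingers close. It gives the time, the measured TCP pose, the force and the opening at its end, in the units of the state.
- robot.state(): the state, without advancing time (a new reading comes with each control period).
- robot.camera(name): name is "scene" or "top" or "wrist"; returns a dict with "image" (400x640x3 uint8, red, green, blue), "K" (3x3 intrinsics, pixels), "rvec" (rotation vector, rad) and "tvec" (3), from world to camera coordinates, as OpenCV has them. Camera axes: x right, y down, z forward; pixel columns grow to the right and rows downward; lengths in mm; the calibration is good to about 2 mm. The wrist camera is an equidistant fisheye: a pixel r from the principal point sees the ray r / f radians off the axis. A picture is of the moment at which its call begins. There is no depth.
- robot.finish_job(): hands the job in, once; it reports no verdict.
The state is a dict: "time": time; "joints": joint angles; "joint_velocities": joint speeds; "effort": joint torques, N m; "position": TCP position; "eef_rot": TCP orientation; "contact_force": force on the tool from outside, world axes, zero at the start; "torque": the same for the moment, N m; "finger_gap": finger opening in mm.
Only numpy, scipy, OpenCV 4.12 (cv2) and the standard library are available. Lean on these libraries where they do the work, as an engineer would, in place of code of your own. Each camera call takes 0.05 s, during which the arm holds its last target. There are 200 camera calls.

## Working session

There is one attempt and no reset: what is moved stays moved. The work goes in short steps, Python scripts to look and compute and a tool call to move; the robot and the scene stay as the last step left them, time stands still between calls to the robot, and variables do not carry over. Pictures are saved under pics/ and viewed, about 8 in all and at most 12, crops included, and the job is handed in when it is done.

Besides the shell and the picture viewer there is one more tool, called after "Emit:" as name(argument=value, ...), one argument or row to a line, values as JSON. jog_arm: Moves the arm, as the interface text tells. Its arguments: {"type":"object","properties":{"rows":{"type":"array","items":{"type":"object","properties":{"delta_pos":{"type":"array","items":{"type":"number"}},"spin":{"type":"number"},"jaw":{"type":"number"}}}},"newtons":{"type":"number"}},"required":["rows"]}

```bash
mkdir -p pics; ls
cat > h.py <<'E'
from station import robot
import cv2, numpy as np, pickle
def snap(n,f):
    c=robot.camera(n); cv2.imwrite(f'pics/{f}.png',c['image'][:,:,::-1]); pickle.dump(c,open(f'pics/{f}.pkl','wb')); return c
def load(f): return pickle.load(open(f'pics/{f}.pkl','rb'))
def w(c,u,v,z,fish=False):
    K=np.array(c['K'],float); R=cv2.Rodrigues(np.array(c['rvec'],float))[0]; t=np.array(c['tvec'],float).ravel()
    x,y=(u-K[0,2])/K[0,0],(v-K[1,2])/K[1,1]
    d=np.array([x,y,1.])
    if fish:
        r=np.hypot(x,y); d=np.array([x/r*np.sin(r),y/r*np.sin(r),np.cos(r)]) if r>0 else np.array([0,0,1.])
    o=-R.T@t; d=R.T@d
    return (o+d*(z-o[2])/d[2]).round(1)
def p(c,P):
    return cv2.projectPoints(np.array(P,float).reshape(-1,3),np.array(c['rvec'],float),np.array(c['tvec'],float),np.array(c['K'],float),None)[0].reshape(-1,2).round(1)
def crop(f,o,x0,y0,x1,y1,s):
    i=cv2.imread(f'pics/{f}.png')[y0:y1,x0:x1]; cv2.imwrite(f'pics/{o}.png',cv2.resize(i,None,fx=s,fy=s,interpolation=cv2.INTER_CUBIC))
E
python3 - <<'E'
from h import *
for n in('top','scene'):
    c=snap(n,n+'0'); print(n,c['K'],c['rvec'],c['tvec'])
print(robot.state())
E
```

```text
pics
top [[518.62868722   0.         325.10723103]
 [  0.         518.62868722 196.00205804]
 [  0.           0.           1.        ]] [ 2.17136628 -2.1654385   0.13833433] [ -31.64521963  565.91189471 1531.38432145]
scene [[516.4437101    0.         318.28824093]
 [  0.         516.4437101  200.57820765]
 [  0.           0.           1.        ]] [ 1.43290079  2.06328635 -0.92802171] [ 213.17106719 -261.2797949  2006.81451216]
{'time': 0.1, 'joints': array([-1.50680297e+00,  2.59262316e-01,  1.53600242e+00, -7.91954082e-06,
        1.34797784e+00, -2.02787230e-01]), 'joint_velocities': array([-0.00037063, -0.00169859, -0.00310254,  0.00017424,  0.00086241,
        0.0013118 ]), 'effort': array([ 1.93763080e-03, -4.46969283e+01, -2.91247272e+01, -3.00077700e-04,
        6.26020425e-03, -1.95883715e-06]), 'position': array([ 144.98809079, -530.01365976,  210.45049207]), 'eef_rot': array([ 9.91116244e-01,  1.32995902e-01,  5.33521284e-05, -8.23245436e-04]), 'contact_force': array([ 0.41843616, -0.4957605 , -0.26541555]), 'torque': array([-0.01525052, -0.05681198,  0.01539213]), 'finger_gap': 85.50608200513899}
```

```bash
python3 -c "
from h import *
i=cv2.imread('pics/top0.png');cv2.imwrite('pics/top0b.png',cv2.resize(i,None,fx=1.25,fy=1.25,interpolation=cv2.INTER_CUBIC))"
```

```text
(no output)
```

View pics/top0b.png

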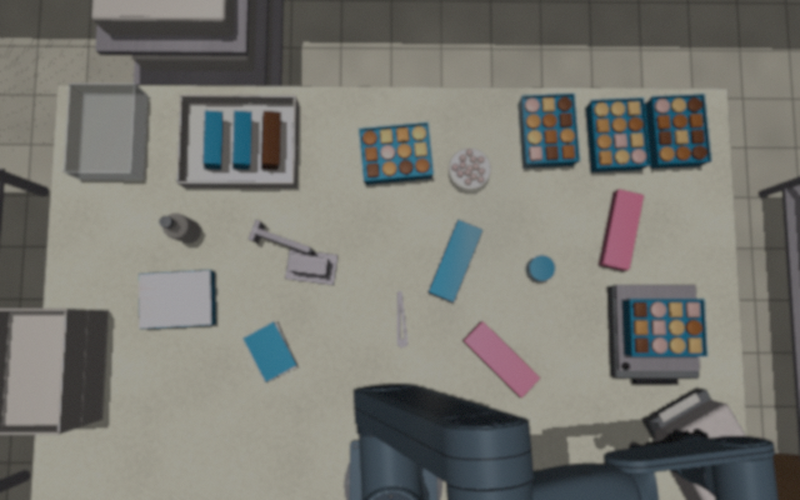

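View pics/scene0.png

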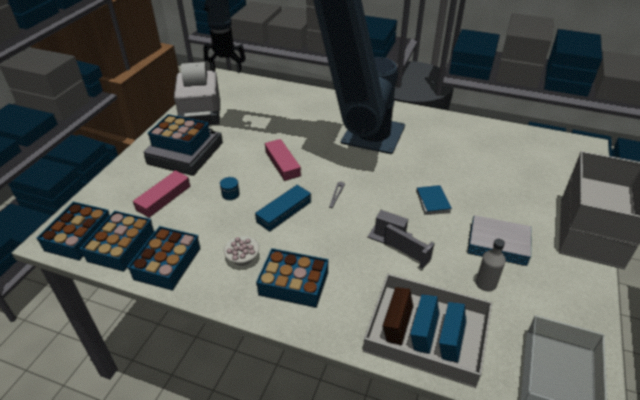

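Candidates in the top view (enlarged pixels): the blue bar at (456,261) is the long_tin. The pink bars at (622,230) and (501,358) are decoys. The blue bars at (213,138) and (243,138) lie in a tray. The round tin is at (541,268). The stand is at (312,266), with its leg pointing up-left to the cross plate at (255,232). Next, a close crop.

Run:
```python
from h import *
i=cv2.imread('pics/top0.png')
a=cv2.resize(i[165:245,190:290],None,fx=7,fy=7,interpolation=cv2.INTER_CUBIC)[:,:700]
b=cv2.resize(i[165:250,330:450],None,fx=5,fy=5,interpolation=cv2.INTER_CUBIC)
cv2.imwrite('pics/a.png',a);cv2.imwrite('pics/b.png',b)
c=load('top0')
print(w(c,456/1.25,261/1.25,45),w(c,541/1.25,268/1.25,55),w(c,312/1.25,265/1.25,80))
```

```text
[ 526.5 -148.6   45. ] [ 509.6 -349.6   55. ] [513. 190.  80.]
```

View pics/a.png

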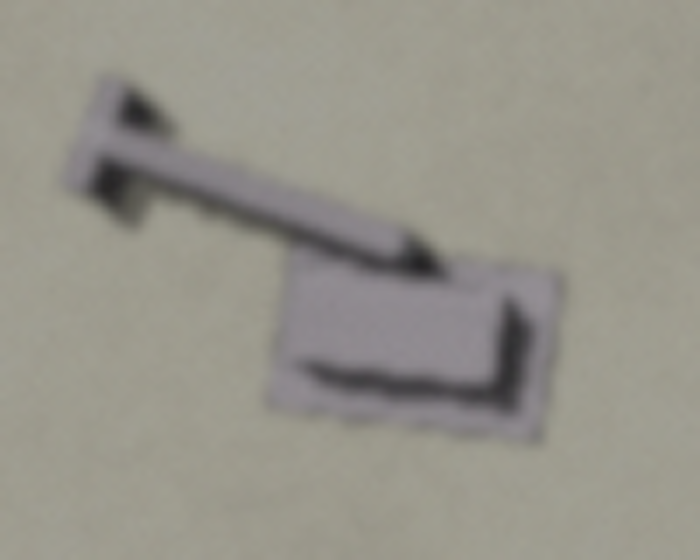

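View pics/b.png

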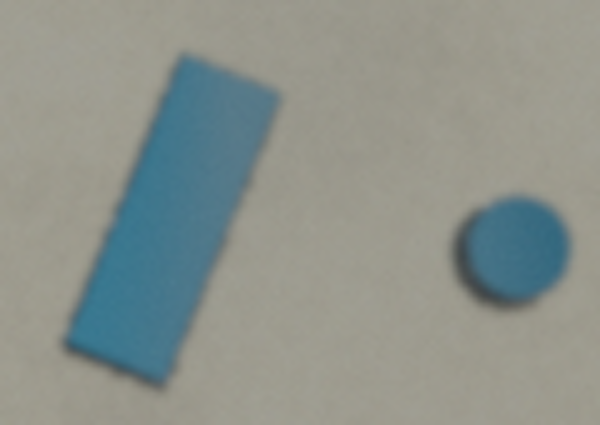

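The stand crop shows the foot plate corners near (290,255), (565,268), (542,443) and (265,408), with the leg running from (410,245) to the cross plate at (95,135). In the tin crop, the long tin's top corners are (182,52), (282,95), (168,385) and (66,343), and the round tin's centre is (518,249).

Run:
```python
from h import *
c=load('top0')
A=lambda u,v,z:w(c,190+(u+.5)/7-.5,165+(v+.5)/7-.5,z)
B=lambda u,v,z:w(c,330+(u+.5)/5-.5,165+(v+.5)/5-.5,z)
P=np.array([A(*q,8) for q in[(290,250),(565,268),(542,443),(265,408)]]);print(P,P.mean(0))
print('right side',P[1]-P[2],'bottom',P[3]-P[2])
for q in [(110,75),(70,190),(95,135),(410,245)]: print('leg',A(*q,80))
for q in [(290,262),(507,290),(497,395),(290,358)]: print('post',A(*q,80))
T=np.array([B(*q,45) for q in[(182,52),(282,95),(168,385),(66,343)]]);print(T,T.mean(0)); d=(T[0]+T[1]-T[2]-T[3])/2; print(np.linalg.norm(d),np.arctan2(d[1],d[0]))
print(B(518,249,55))
s=robot.state();from scipy.spatial.transform import Rotation as R;print(R.from_quat(s['eef_rot']).as_matrix().round(3))
```

```text
[[554.7 256.9   8. ]
 [547.2 137.    8. ]
 [470.8 145.9   8. ]
 [485.7 266.2   8. ]] [514.6 201.5   8. ]
right side [76.4 -8.9  0. ] bottom [ 14.9 120.3   0. ]
leg [620.4 321.5  80. ]
leg [571.9 336.8  80. ]
leg [595.  327.1  80. ]
leg [549.3 194.9  80. ]
post [542.  244.6  80. ]
post [530.6 154.3  80. ]
post [486.8 157.7  80. ]
post [502.  243.7  80. ]
[[ 628.6 -152.9   45. ]
 [ 602.7 -212.8   45. ]
 [ 428.9 -143.2   45. ]
 [ 453.6  -82.7   45. ]] [ 528.45 -147.9    45.  ]
187.88658813230933 -0.3811982133332761
[ 509.6 -350.8   55. ]
[[ 0.965  0.264 -0.   ]
 [ 0.264 -0.965  0.002]
 [ 0.    -0.002 -1.   ]]
```

Emit:
jog_arm(
  rows=[
    {"delta_pos": [0,0,0],"spin": 0.1335,"jaw": 255},
    {"delta_pos": [0,0,0],"spin": 0.1335,"jaw": 255},
    {"delta_pos": [0.02,-0.03,0],"spin": 0,"jaw": 255},
    {"delta_pos": [0.02,-0.035,0],"spin": 0,"jaw": 255},
    {"delta_pos": [0.02,-0.035,0],"spin": 0,"jaw": 255},
    {"delta_pos": [0.02,-0.035,0],"spin": 0,"jaw": 255},
    {"delta_pos": [0.02,-0.035,0],"spin": 0,"jaw": 255},
    {"delta_pos": [0.02,-0.035,0],"spin": 0,"jaw": 255},
    {"delta_pos": [0.02,-0.035,0],"spin": 0,"jaw": 255},
    {"delta_pos": [0.02,-0.035,0],"spin": 0,"jaw": 255},
  ],
  newtons=40,
)

```text
time: 1.1
position: [305.4, -253.9, 211.0]
eef_rot: [1.0, -0.0, -0.0, -0.0]
contact_force: [0.2, -0.2, 0.2]
finger_gap: -0.2
```

Emit:
jog_arm(
  rows=[
    {"delta_pos": [0.02,-0.035,0],"spin": 0,"jaw": 255},
    {"delta_pos": [0.02,-0.035,0],"spin": 0,"jaw": 255},
    {"delta_pos": [0.02,-0.035,0],"spin": 0,"jaw": 255},
    {"delta_pos": [0.02,-0.035,0],"spin": 0,"jaw": 255},
    {"delta_pos": [0.02,-0.035,0],"spin": 0,"jaw": 255},
    {"delta_pos": [0.02,-0.035,0],"spin": 0,"jaw": 255},
    {"delta_pos": [0.02,-0.035,0],"spin": 0,"jaw": 255},
    {"delta_pos": [0.02,-0.035,0],"spin": 0,"jaw": 255},
    {"delta_pos": [0.02,-0.035,0],"spin": 0,"jaw": 255},
    {"delta_pos": [0,0,0],"spin": 0,"jaw": 255},
  ],
)

```text
time: 2.1
position: [486.4, 63.2, 210.7]
eef_rot: [1.0, 0.002, 0.0, -0.001]
contact_force: [0.3, 0.1, 0.9]
finger_gap: -0.4
```

Emit:
jog_arm(
  rows=[
    {"delta_pos": [0.01,-0.038,0],"spin": 0,"jaw": 255},
    {"delta_pos": [0.01,-0.039,0],"spin": 0,"jaw": 255},
    {"delta_pos": [0.01,-0.039,0],"spin": 0,"jaw": 255},
    {"delta_pos": [0.01,-0.039,0],"spin": 0,"jaw": 255},
    {"delta_pos": [0.01,-0.039,0],"spin": 0,"jaw": 255},
    {"delta_pos": [0.0125,-0.039,0],"spin": 0,"jaw": 255},
    {"delta_pos": [0,0,0],"spin": 0,"jaw": 255},
    {"delta_pos": [0,0,0],"spin": 0,"jaw": 255},
  ],
)

```text
time: 2.9
position: [547.2, 292.1, 210.3]
eef_rot: [1.0, 0.001, -0.001, 0.001]
contact_force: [0.5, 0.1, -0.0]
finger_gap: 0.4
```

Run:
```python
from h import *
c=snap('wrist','w1'); print(c['K'],c['rvec'],c['tvec'],robot.state()['position'])
crop('w1','w1b',0,0,640,400,1.25)
```

```text
[[309.70691629   0.         318.70916262]
 [  0.         309.70691629 202.5774113 ]
 [  0.           0.           1.        ]] [-2.061104    2.06022229  0.30792075] [291.88726649 484.82086792 539.3229018 ] [547.24739267 291.32016177 210.54520625]
```

View pics/w1b.png

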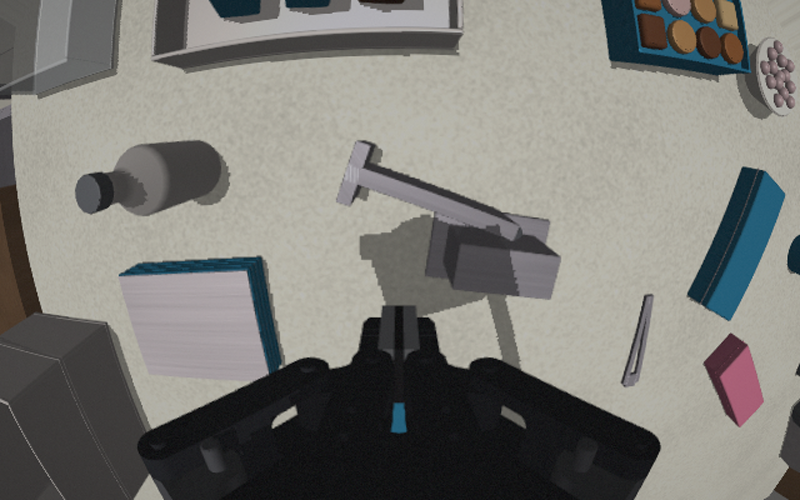

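The wrist view shows the stand: post near (505,265), leg from (516,232) to the cross plate (337–380, 141–204). I'll enlarge that part.

```bash
python3 -c "
from h import *
crop('w1','w1c',260,100,460,250,4)"
```

```text
(no output)
```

View pics/w1c.png

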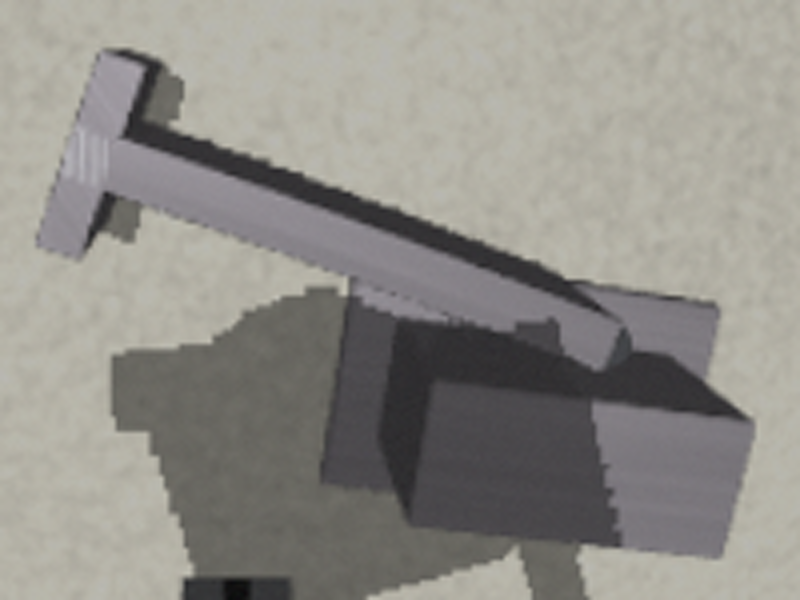

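The post top's corners are (433,380), (752,422), (722,557) and (412,522). The leg top runs from the cross plate corners (102,50) and (38,245) to the hinge end (623,320)/(603,370).

Run:
```python
from h import *
c=load('w1')
A=lambda u,v,z:w(c,260+(u+.5)/4-.5,100+(v+.5)/4-.5,z,True)
P=np.array([A(*q,80) for q in[(433,380),(752,422),(722,557),(412,522)]]);m=P.mean(0);print(P,m)
X=P[0]+P[1]-P[2]-P[3];Y=P[0]+P[3]-P[1]-P[2]; print(np.linalg.norm(X)/2,np.linalg.norm(Y)/2,np.arctan2(X[1],X[0]),np.arctan2(-Y[0],Y[1]))
L=np.array([A(*q,80) for q in[(102,50),(38,245),(623,320),(603,370)]]);print(L)
th=(np.arctan2(X[1],X[0])+np.arctan2(-Y[0],Y[1])*2)/3
ex=np.array([np.cos(th),np.sin(th)]);H=m[:2]+34*ex; e=(L[0]+L[1])[:2]/2
f=np.arctan2(*(e-H)[::-1]); print('H',H,'tip r',np.linalg.norm(e-H),'phi',f,'leg',th+np.pi/2-f,'seat',m[:2]+79*ex,th)
r=93
for a in np.r_[np.linspace(f,th,8)]:
  for o in (23,): print(a.round(2),(H+r*np.array([np.cos(a),np.sin(a)])+o*np.array([-np.sin(a),np.cos(a)])).round(0))
```

```text
[[539.9 243.6  80. ]
 [528.9 156.4  80. ]
 [490.3 159.8  80. ]
 [502.1 247.2  80. ]] [515.3  201.75  80.  ]
38.36000521376397 88.04118354497511 -0.09136793522969675 -0.129849444749978
[[620.2 323.8  80. ]
 [573.7 340.1  80. ]
 [555.7 195.5  80. ]
 [542.7 199.8  80. ]]
H [549.06746393 197.78031743] tip r 142.4578568619456 phi 1.2280051329078194 leg 0.22576891897719298 seat [593.7596956  192.52632579] -0.11702227490988426
1.23 [559. 293.]
1.04 [577. 290.]
0.84 [594. 283.]
0.65 [609. 272.]
0.46 [622. 260.]
0.27 [633. 245.]
0.08 [640. 228.]
-0.12 [644. 210.]
```

Emit:
jog_arm(
  rows=[
    {"delta_pos": [-0.001,-0.001,0.03],"jaw": 255},
    {"delta_pos": [-0.001,-0.001,0.03],"jaw": 255},
    {"delta_pos": [0,-0.001,0.03],"jaw": 255},
    {"delta_pos": [0,0,0.03],"jaw": 255},
    {"delta_pos": [0,0,0.03],"jaw": 255},
    {"delta_pos": [0,0,0],"jaw": 255},
    {"delta_pos": [0,0,0],"jaw": 255},
  ],
)

```text
$.rows[0]: bad value
```

Emit:
jog_arm(
  rows=[
    {"delta_pos": [-0.001,-0.001,0.03],"spin": 0,"jaw": 255},
    {"delta_pos": [-0.001,-0.001,0.03],"spin": 0,"jaw": 255},
    {"delta_pos": [0,-0.001,0.03],"spin": 0,"jaw": 255},
    {"delta_pos": [0,0,0.03],"spin": 0,"jaw": 255},
    {"delta_pos": [0,0,0.03],"spin": 0,"jaw": 255},
    {"delta_pos": [0,0,0],"spin": 0,"jaw": 255},
    {"delta_pos": [0,0,0],"spin": 0,"jaw": 255},
  ],
)

```text
time: 3.65
position: [545.7, 294.0, 61.7]
eef_rot: [1.0, -0.001, -0.0, 0.0]
contact_force: [0.6, 1.1, 0.5]
finger_gap: -0.4
```

Emit:
jog_arm(
  rows=[
    {"delta_pos": [0.0065,0.0005,0],"spin": 0,"jaw": 255},
    {"delta_pos": [0.0065,0.0005,0],"spin": 0,"jaw": 255},
    {"delta_pos": [0.009,0.0015,0],"spin": 0,"jaw": 255},
    {"delta_pos": [0.009,0.0015,0],"spin": 0,"jaw": 255},
    {"delta_pos": [0.0085,0.0035,0],"spin": 0,"jaw": 255},
    {"delta_pos": [0.0085,0.0035,0],"spin": 0,"jaw": 255},
    {"delta_pos": [0.0075,0.0055,0],"spin": 0,"jaw": 255},
    {"delta_pos": [0.0075,0.0055,0],"spin": 0,"jaw": 255},
    {"delta_pos": [0.0065,0.006,0],"spin": 0,"jaw": 255},
    {"delta_pos": [0.0065,0.006,0],"spin": 0,"jaw": 255},
  ],
)

```text
time: 4.65
position: [622.1, 260.7, 61.1]
eef_rot: [1.0, -0.0, -0.0, 0.0]
contact_force: [-0.4, 0.1, -0.4]
finger_gap: 0.4
```

Emit:
jog_arm(
  rows=[
    {"delta_pos": [0.0055,0.0075,0],"spin": 0,"jaw": 255},
    {"delta_pos": [0.0055,0.0075,0],"spin": 0,"jaw": 255},
    {"delta_pos": [0.0035,0.0085,0],"spin": 0,"jaw": 255},
    {"delta_pos": [0.0035,0.0085,0],"spin": 0,"jaw": 255},
    {"delta_pos": [0.002,0.007,0],"spin": 0,"jaw": 255},
    {"delta_pos": [0,0,0],"spin": 0,"jaw": 255},
  ],
)

```text
time: 5.25
position: [642.0, 221.1, 61.2]
eef_rot: [1.0, -0.001, -0.0, 0.0]
contact_force: [-0.3, 0.2, 0.4]
finger_gap: 0.2
```

Emit:
jog_arm(
  rows=[
    {"delta_pos": [0.0005,0.004,0],"spin": 0,"jaw": 255},
    {"delta_pos": [0.0005,0.004,0],"spin": 0,"jaw": 255},
    {"delta_pos": [0.0005,0.003,0],"spin": 0,"jaw": 255},
  ],
)

```text
time: 5.55
position: [643.0, 211.3, 61.2]
eef_rot: [1.0, 0.0, -0.0, 0.0]
contact_force: [-0.1, 0.0, -0.1]
finger_gap: 0.1
```

Run:
```python
from h import *
snap('wrist','w2');crop('w2','w2b',160,60,560,360,2); print(robot.state()['contact_force'],robot.state()['position'])
```

```text
[-0.80555603 -0.05681984 -0.3358213 ] [643.2359067  210.76805357  61.23577675]
```

View pics/w2b.png

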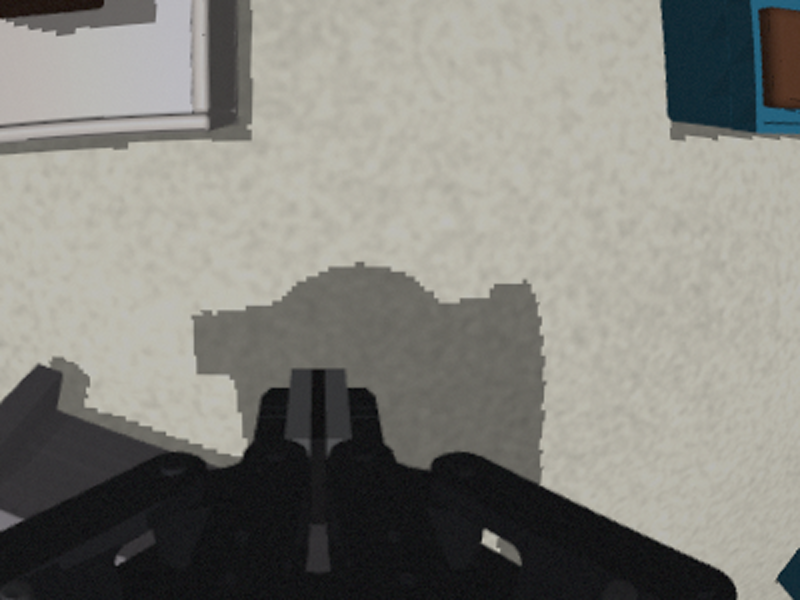

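The crop shows the leg lower left, with its plate at (45,370) and the finger past it. I expected the leg to be ahead of the finger, so I'll check from the scene camera.

Run:
```python
from h import *
snap('scene','s2')
snap('top','t2')
a=cv2.resize(cv2.imread('pics/s2.png')[170:290,320:460],None,fx=3.5,fy=3.5,interpolation=cv2.INTER_CUBIC)
b=cv2.resize(cv2.imread('pics/t2.png')[135:255,190:280],None,fx=3.5,fy=3.5,interpolation=cv2.INTER_CUBIC)
cv2.imwrite('pics/st2.png',np.hstack([a,b]))
```

```text
(no output)
```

View pics/st2.png

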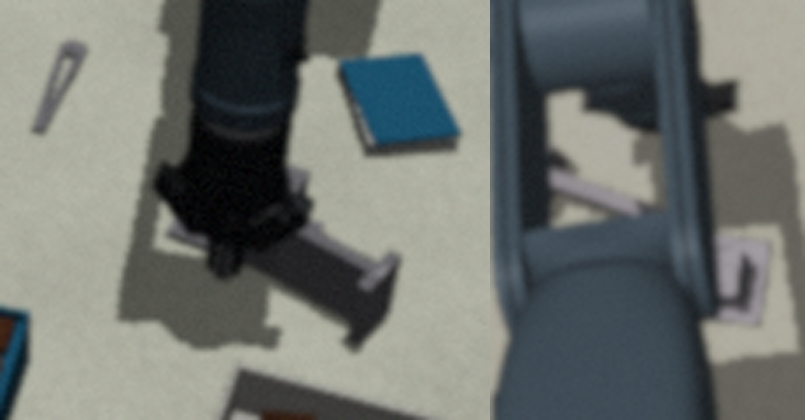

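Run:
```python
from h import *
c=load('w2')
for z in (80,12): print(w(c,160+42/2,60+365/2,z,True), w(c,160+60/2,60+372/2,z,True))
s=load('s2')
for q in [(643,211,61),(643,211,42),(643,211,80),(549,198,80),(597,332,80),(620,324,80),(574,340,80),(602,325,80)]: 
  u=p(s,q)[0]; t=p(load('t2'),q)[0]; print(q,(u-[320,170])*3.5,(t-[190,135])*3.5+[490,0])
```

```text
[650.3 287.   80. ] [648.5 281.8  80. ]
[618.8 322.6  12. ] [616.  314.9  12. ]
(643, 211, 61) [221.2 285.6] [679.7  118.65]
(643, 211, 42) [219.45 301.35] [682.85 122.15]
(643, 211, 80) [222.95 269.5 ] [676.55 114.8 ]
(549, 198, 80) [237.65 188.3 ] [689.85 226.45]
(597, 332, 80) [384.65 268.1 ] [530.25 168.7 ]
(620, 324, 80) [368.55 285.6 ] [540.4 141.4]
(574, 340, 80) [400.05 251.3 ] [519.75 196.  ]
(602, 325, 80) [374.5 270.2] [538.65 162.75]
```

Run:
```python
from h import *
c=load('w2')
R=cv2.Rodrigues(np.array(c['rvec']))[0]; print('cam',-R.T@np.array(c['tvec']).ravel())
for z in (80,61,42,20): print(z,[w(c,160+u/2,60+v/2,z,True) for u,v in((290,370),(346,370),(290,438))])
print(robot.state()['position'],robot.state()['finger_gap'])
```

```text
cam [717.12751458 211.60186789 224.04436183]
80 [array([650.5, 218.6,  80. ]), array([650.5, 204.3,  80. ]), array([630.2, 219. ,  80. ])]
61 [array([641.7, 219.6,  61. ]), array([641.7, 203.4,  61. ]), array([618.7, 220. ,  61. ])]
42 [array([632.9, 220.5,  42. ]), array([632.9, 202.4,  42. ]), array([607.2, 221. ,  42. ])]
20 [array([622.7, 221.6,  20. ]), array([622.7, 201.3,  20. ]), array([594. , 222.1,  20. ])]
[643.13414002 211.30524492  61.21522131] 0.03706734425642942
```

The leg hasn't moved. By eye the fingertips look higher than I assumed, so they may have passed over it. I'll test that with a gentle descent over bare table.

Emit:
jog_arm(
  rows=[
    {"delta_pos": [0,0,0.012],"spin": 0,"jaw": 255},
    {"delta_pos": [0,0,0.012],"spin": 0,"jaw": 255},
    {"delta_pos": [0,0,0.008],"spin": 0,"jaw": 255},
    {"delta_pos": [0,0,0],"spin": 0,"jaw": 255},
    {"delta_pos": [0,0,0],"spin": 0,"jaw": 255},
  ],
)

```text
time: 6.2
position: [642.8, 211.4, 28.5]
eef_rot: [1.0, -0.0, -0.001, 0.0]
contact_force: [-0.3, 0.9, 0.6]
finger_gap: 0.2
```

Run:
```python
from h import *
s=robot.state();print(s['contact_force'],s['position'])
snap('wrist','w3');snap('scene','s3')
a=cv2.resize(cv2.imread('pics/w3.png')[150:330,200:440],None,fx=1.65,fy=1.65,interpolation=cv2.INTER_CUBIC)
b=cv2.resize(cv2.imread('pics/s3.png')[200:270,345:430],None,fx=4.6,fy=4.25,interpolation=cv2.INTER_CUBIC)
b=np.clip(b.astype(float)*2.0,0,255).astype(np.uint8);a=np.clip(a.astype(float)*2,0,255).astype(np.uint8)
cv2.imwrite('pics/ws3.png',np.hstack([a[:297],b[:297]]))
```

```text
[-0.26320162  0.92609255  0.62963639] [642.82991465 211.36580696  28.5116059 ]
```

View pics/ws3.png

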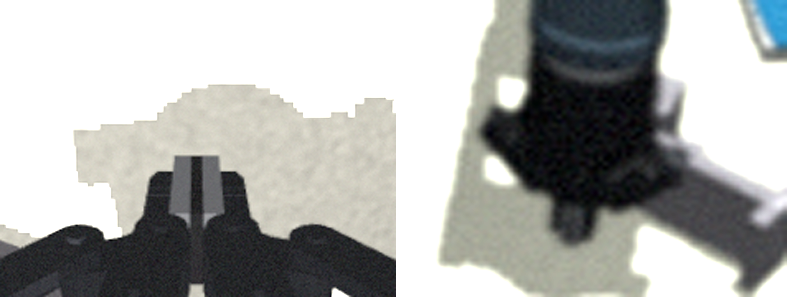

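The fingertip shows at (572,243), which works out to z≈37 with the TCP reported at 28.5. So the tips really are about 10 mm or more above the reported TCP, not 19 below it. I'll find the table by touch.

Emit:
jog_arm(
  rows=[
    {"delta_pos": [0,0,0.005],"spin": 0,"jaw": 255},
    {"delta_pos": [0,0,0.005],"spin": 0,"jaw": 255},
    {"delta_pos": [0,0,0],"spin": 0,"jaw": 255},
  ],
)

```text
time: 6.6
position: [642.5, 211.2, 18.3]
eef_rot: [1.0, -0.0, -0.001, 0.0]
contact_force: [-0.8, -0.0, 0.2]
finger_gap: -0.2
```

Emit:
jog_arm(
  rows=[
    {"delta_pos": [0,0,0.003],"spin": 0,"jaw": 255},
    {"delta_pos": [0,0,0.003],"spin": 0,"jaw": 255},
    {"delta_pos": [0,0,0],"spin": 0,"jaw": 255},
  ],
)

```text
time: 6.9
position: [642.8, 211.3, 12.6]
eef_rot: [1.0, -0.0, -0.0, 0.0]
contact_force: [-0.8, 0.2, 0.5]
finger_gap: 0.0
```

Emit:
jog_arm(
  rows=[
    {"delta_pos": [0,0,0.003],"spin": 0,"jaw": 255},
    {"delta_pos": [0,0,0.003],"spin": 0,"jaw": 255},
    {"delta_pos": [0,0,0],"spin": 0,"jaw": 255},
  ],
)

```text
time: 7.2
position: [642.8, 211.3, 6.6]
eef_rot: [1.0, -0.0, -0.0, 0.0]
contact_force: [-0.4, -0.3, -0.7]
finger_gap: -0.0
```

Emit:
jog_arm(
  rows=[
    {"delta_pos": [0,0,0.003],"spin": 0,"jaw": 255},
    {"delta_pos": [0,0,0.003],"spin": 0,"jaw": 255},
    {"delta_pos": [0,0,0],"spin": 0,"jaw": 255},
  ],
)

```text
time: 7.5
position: [642.8, 211.3, 0.6]
eef_rot: [1.0, -0.0, -0.0, 0.0]
contact_force: [0.2, 0.8, 0.7]
finger_gap: -0.3
```

Emit:
jog_arm(
  rows=[
    {"delta_pos": [0,0,0.003],"spin": 0,"jaw": 255},
    {"delta_pos": [0,0,0.003],"spin": 0,"jaw": 255},
    {"delta_pos": [0,0,0],"spin": 0,"jaw": 255},
  ],
)

```text
time: 7.8
position: [642.8, 211.3, -5.4]
eef_rot: [1.0, -0.0, -0.0, 0.0]
contact_force: [-0.3, 0.1, -0.9]
finger_gap: -0.0
```

Emit:
jog_arm(
  rows=[
    {"delta_pos": [0,0,0.003],"spin": 0,"jaw": 255},
    {"delta_pos": [0,0,0],"spin": 0,"jaw": 255},
  ],
)

```text
time: 8.0
position: [642.9, 211.3, -8.2]
eef_rot: [1.0, -0.0, -0.0, 0.0]
contact_force: [-0.2, 0.2, -0.3]
finger_gap: 0.1
```

Emit:
jog_arm(
  rows=[
    {"delta_pos": [0,0,0.003],"spin": 0,"jaw": 255},
    {"delta_pos": [0,0,0],"spin": 0,"jaw": 255},
  ],
)

```text
time: 8.2
position: [642.9, 211.3, -11.2]
eef_rot: [1.0, -0.0, -0.0, 0.0]
contact_force: [-0.4, -0.3, -0.2]
finger_gap: -0.1
```

Emit:
jog_arm(
  rows=[
    {"delta_pos": [0,0,0.003],"spin": 0,"jaw": 255},
    {"delta_pos": [0,0,0],"spin": 0,"jaw": 255},
  ],
)

```text
time: 8.4
position: [642.9, 211.3, -14.2]
eef_rot: [1.0, -0.0, -0.0, 0.0]
contact_force: [0.2, 0.0, -0.1]
finger_gap: -0.2
```

Emit:
jog_arm(
  rows=[
    {"delta_pos": [0,0,0.003],"spin": 0,"jaw": 255},
    {"delta_pos": [0,0,0],"spin": 0,"jaw": 255},
  ],
)

```text
time: 8.6
position: [642.9, 211.3, -17.3]
eef_rot: [1.0, -0.0, -0.0, 0.0]
contact_force: [-0.1, 0.1, 0.4]
finger_gap: 0.3
```

Emit:
jog_arm(
  rows=[
    {"delta_pos": [0,0,0.003],"spin": 0,"jaw": 255},
    {"delta_pos": [0,0,0],"spin": 0,"jaw": 255},
  ],
)

```text
time: 8.8
position: [643.3, 211.4, -19.8]
eef_rot: [1.0, -0.0, 0.0, -0.0]
contact_force: [0.4, -0.0, 0.3]
finger_gap: 0.1
```

Emit:
jog_arm(
  rows=[
    {"delta_pos": [0,0,0.003],"spin": 0,"jaw": 255},
    {"delta_pos": [0,0,0],"spin": 0,"jaw": 255},
  ],
)

```text
time: 9.0
position: [643.4, 211.4, -20.0]
eef_rot: [1.0, 0.0, 0.001, 0.0]
contact_force: [-6.0, -1.2, 16.0]
finger_gap: 0.0
```

Run:
```python
from h import *
s=robot.state();print(s['contact_force'],s['position'],s['effort'],s['joints'])
c=snap('wrist','w4');R=cv2.Rodrigues(np.array(c['rvec']))[0]; print('cam',-R.T@np.array(c['tvec']).ravel())
c=load('w1');R=cv2.Rodrigues(np.array(c['rvec']))[0]; print('cam1',-R.T@np.array(c['tvec']).ravel())
a=cv2.imread('pics/w3.png');b=cv2.imread('pics/w4.png')
snap('scene','s4')
b=cv2.resize(cv2.imread('pics/s4.png')[200:280,340:430],None,fx=6,fy=6,interpolation=cv2.INTER_CUBIC)
cv2.imwrite('pics/s4b.png',np.clip(b.astype(float)*2.5,0,255).astype(np.uint8))
```

```text
[-6.00822305 -1.19704736 16.00258781] [643.4393018  211.40439207 -20.04821928] [-3.20391683e-01 -5.27652955e+01 -2.22714525e+01  1.57631468e-01
 -2.11581498e+00 -1.77571481e-03] [ 1.53240002e-01  6.91055296e-01  1.44585700e+00 -2.79073391e-04
  1.00360849e+00  1.72412490e+00]
cam [717.33393543 211.75332298 142.83522653]
cam1 [621.58998405 292.70356417 372.91977418]
```

The table contact gives a tip height of reported z + 20, so the true TCP z is about reported + 39. I'll use that offset from here. Next: lift, go back to the near side of the leg, and push lower.

Emit:
jog_arm(
  rows=[
    {"delta_pos": [0,0,-0.015],"spin": 0,"jaw": 255},
    {"delta_pos": [0,0,-0.04],"spin": 0,"jaw": 255},
    {"delta_pos": [0,0,-0.04],"spin": 0,"jaw": 255},
    {"delta_pos": [0,0,-0.025],"spin": 0,"jaw": 255},
    {"delta_pos": [-0.024,-0.021,0],"spin": 0,"jaw": 255},
    {"delta_pos": [-0.024,-0.021,0],"spin": 0,"jaw": 255},
    {"delta_pos": [-0.024,-0.021,0],"spin": 0,"jaw": 255},
    {"delta_pos": [-0.025,-0.021,0],"spin": 0,"jaw": 255},
    {"delta_pos": [0,0,0],"spin": 0,"jaw": 255},
    {"delta_pos": [0,0,0],"spin": 0,"jaw": 255},
  ],
)

```text
time: 10.1
position: [546.1, 296.0, 97.8]
eef_rot: [1.0, 0.001, 0.0, -0.0]
contact_force: [0.4, 0.1, -0.8]
finger_gap: -0.4
```

Emit:
jog_arm(
  rows=[
    {"delta_pos": [0,0,0.035],"spin": 0,"jaw": 255},
    {"delta_pos": [0,0,0.035],"spin": 0,"jaw": 255},
    {"delta_pos": [0,0,0.005],"spin": 0,"jaw": 255},
    {"delta_pos": [0,0,0],"spin": 0,"jaw": 255},
  ],
)

```text
time: 10.5
position: [546.2, 294.4, 21.3]
eef_rot: [1.0, -0.001, -0.001, 0.0]
contact_force: [0.6, -0.1, -0.1]
finger_gap: -0.2
```

Emit:
jog_arm(
  rows=[
    {"delta_pos": [0.0065,0.0005,0],"spin": 0,"jaw": 255},
    {"delta_pos": [0.0065,0.0005,0],"spin": 0,"jaw": 255},
    {"delta_pos": [0.009,0.0015,0],"spin": 0,"jaw": 255},
    {"delta_pos": [0.009,0.0015,0],"spin": 0,"jaw": 255},
  ],
)

```text
time: 10.9
position: [578.2, 291.3, 23.2]
eef_rot: [1.0, -0.0, 0.0, -0.0]
contact_force: [-2.3, -0.9, 0.9]
finger_gap: -0.1
```

Emit:
jog_arm(
  rows=[
    {"delta_pos": [0.0085,0.0035,0],"spin": 0,"jaw": 255},
    {"delta_pos": [0.0085,0.0035,0],"spin": 0,"jaw": 255},
    {"delta_pos": [0.0075,0.0055,0],"spin": 0,"jaw": 255},
    {"delta_pos": [0.0075,0.0055,0],"spin": 0,"jaw": 255},
    {"delta_pos": [0.0065,0.006,0],"spin": 0,"jaw": 255},
    {"delta_pos": [0.0065,0.006,0],"spin": 0,"jaw": 255},
    {"delta_pos": [0.0055,0.0075,0],"spin": 0,"jaw": 255},
    {"delta_pos": [0.0055,0.0075,0],"spin": 0,"jaw": 255},
    {"delta_pos": [0.0035,0.0085,0],"spin": 0,"jaw": 255},
    {"delta_pos": [0.0035,0.0085,0],"spin": 0,"jaw": 255},
  ],
)

```text
time: 11.9
position: [640.5, 228.7, 22.2]
eef_rot: [1.0, -0.0, 0.0, -0.0]
contact_force: [-2.3, 2.4, 0.8]
finger_gap: 0.1
```

Emit:
jog_arm(
  rows=[
    {"delta_pos": [0.002,0.007,0],"spin": 0,"jaw": 255},
    {"delta_pos": [0.0005,0.004,0],"spin": 0,"jaw": 255},
    {"delta_pos": [0.0005,0.004,0],"spin": 0,"jaw": 255},
  ],
)

```text
time: 12.2
position: [643.4, 214.0, 22.3]
eef_rot: [1.0, -0.0, 0.0, -0.0]
contact_force: [-1.1, 2.1, -0.2]
finger_gap: 0.1
```

Now it is pushing the leg. I'll creep to the stop.

Emit:
jog_arm(
  rows=[
    {"delta_pos": [0,0.003,0],"spin": 0,"jaw": 255},
    {"delta_pos": [0,0.003,0],"spin": 0,"jaw": 255},
    {"delta_pos": [0,0,0],"spin": 0,"jaw": 255},
  ],
)

```text
time: 12.5
position: [643.4, 207.9, 22.3]
eef_rot: [1.0, -0.0, 0.0, 0.0]
contact_force: [-0.1, -0.1, -0.8]
finger_gap: 0.0
```

Emit:
jog_arm(
  rows=[
    {"delta_pos": [0,0.002,0],"spin": 0,"jaw": 255},
    {"delta_pos": [0,0.001,0],"spin": 0,"jaw": 255},
    {"delta_pos": [0,0,0],"spin": 0,"jaw": 255},
  ],
)

```text
time: 12.8
position: [643.3, 206.6, 22.4]
eef_rot: [1.0, -0.0, 0.0, -0.001]
contact_force: [1.0, 4.7, -0.3]
finger_gap: -0.2
```

Emit:
jog_arm(
  rows=[
    {"delta_pos": [0,0.0015,0],"spin": 0,"jaw": 255},
    {"delta_pos": [0,0.0015,0],"spin": 0,"jaw": 255},
    {"delta_pos": [0,0,0],"spin": 0,"jaw": 255},
  ],
)

```text
time: 13.1
position: [643.3, 206.5, 22.5]
eef_rot: [1.0, 0.0, 0.001, -0.003]
contact_force: [1.3, 14.3, -1.4]
finger_gap: 0.1
```

Emit:
jog_arm(
  rows=[
    {"delta_pos": [0,-0.02,0],"spin": 0,"jaw": 255},
    {"delta_pos": [0,-0.005,-0.03],"spin": 0,"jaw": 200},
    {"delta_pos": [0,0,-0.035],"spin": 0,"jaw": 100},
    {"delta_pos": [0,0,-0.035],"spin": 0,"jaw": 0},
    {"delta_pos": [-0.012,0.038,0],"spin": 0,"jaw": 0},
    {"delta_pos": [-0.012,0.038,0],"spin": 0,"jaw": 0},
    {"delta_pos": [-0.012,0.038,0],"spin": 0,"jaw": 0},
    {"delta_pos": [-0.012,0.038,0],"spin": 0,"jaw": 0},
    {"delta_pos": [-0.012,0.038,0],"spin": 0,"jaw": 0},
    {"delta_pos": [-0.012,0.038,0],"spin": 0,"jaw": 0},
  ],
)

```text
time: 14.1
position: [570.5, -1.8, 122.4]
eef_rot: [1.0, 0.0, -0.0, 0.0]
contact_force: [0.3, -1.1, -1.0]
finger_gap: 85.3
```

Emit:
jog_arm(
  rows=[
    {"delta_pos": [-0.012,0.038,0],"spin": 0,"jaw": 0},
    {"delta_pos": [-0.012,0.038,0],"spin": 0,"jaw": 0},
    {"delta_pos": [-0.012,0.038,0],"spin": 0,"jaw": 0},
    {"delta_pos": [-0.007,0.033,0],"spin": 0,"jaw": 0},
    {"delta_pos": [0,0,0],"spin": 0.127,"jaw": 0},
    {"delta_pos": [0,0,0],"spin": 0.127,"jaw": 0},
    {"delta_pos": [0,0,0],"spin": 0.127,"jaw": 0},
    {"delta_pos": [0,0,0],"spin": 0,"jaw": 0},
  ],
)

```text
time: 14.9
position: [528.1, -147.7, 122.3]
eef_rot: [0.982, -0.19, -0.0, 0.0]
contact_force: [0.1, 0.7, 0.2]
finger_gap: 85.2
```

Run:
```python
from h import *
s=robot.state();print(s['position'],s['eef_rot'],s['finger_gap'])
snap('wrist','w5');t=snap('top','t5')
a=cv2.resize(cv2.imread('pics/w5.png')[60:360,120:520],None,fx=1.5,fy=1.5,interpolation=cv2.INTER_CUBIC)
b=cv2.resize(cv2.imread('pics/t5.png')[150:225,190:240],None,fx=4,fy=4,interpolation=cv2.INTER_CUBIC)
b=cv2.resize(cv2.imread('pics/t5.png')[150:262,200:250],None,fx=4,fy=4,interpolation=cv2.INTER_CUBIC)
o=np.zeros((450,800,3),np.uint8);o[:,:600]=a;o[:448,600:]=b;cv2.imwrite('pics/wt5.png',o)
print((p(t,[(693,181,80),(549,198,80)])-[200,150])*4+[600,0])
```

```text
[ 528.10683529 -147.6686218   122.26181527] [ 9.81778475e-01 -1.90028689e-01 -1.85334557e-04  2.98525310e-04] 85.20400260629626
[[815.2   4.4]
 [788.4 198.8]]
```

View pics/wt5.png

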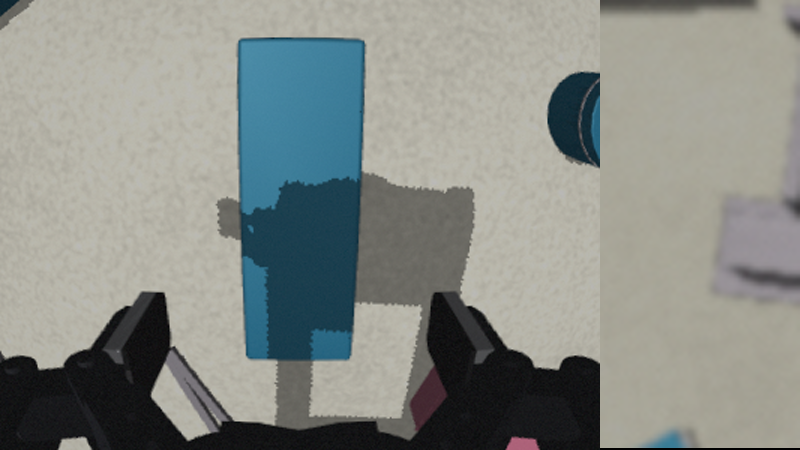

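The wrist view shows the blue tin centred between the open fingers, with top corners (239,39), (364,41), (351,359) and (247,358). The top view shows the leg pointing out along +x. Measuring the tin.

Run:
```python
from h import *
c=load('w5')
T=np.array([w(c,120+(u+.5)/1.5-.5,60+(v+.5)/1.5-.5,45,True) for u,v in((239,39),(364,41),(351,359),(247,358))]);print(T,T.mean(0))
d=(T[0]+T[1]-T[2]-T[3])/2;e=(T[0]+T[3]-T[1]-T[2])/2;print(np.linalg.norm(d),np.linalg.norm(e),np.arctan2(d[1],d[0]))
t=load('top0');print(w(t,388,258,45),w(t,322,278,6),w(t,320,235,6))
```

```text
[[ 626.5 -154.6   45. ]
 [ 601.9 -213.3   45. ]
 [ 429.  -142.9   45. ]
 [ 454.   -83.2   45. ]] [ 527.85 -148.5    45.  ]
186.68717149284794 64.18473338730949 -0.3895581541575092
[ 380.8 -216.2   45. ] [320.4 -21.6   6. ] [449.6 -15.1   6. ]
```

Emit:
jog_arm(
  rows=[
    {"delta_pos": [0,0.001,0.03],"spin": 0.008,"jaw": 0},
    {"delta_pos": [0,0,0.035],"spin": 0,"jaw": 0},
    {"delta_pos": [0,0,0.035],"spin": 0,"jaw": 0},
    {"delta_pos": [0,0,0.02],"spin": 0,"jaw": 0},
    {"delta_pos": [0,0,0.014],"spin": 0,"jaw": 0},
    {"delta_pos": [0,0,0],"spin": 0,"jaw": 0},
  ],
)

```text
time: 15.6
position: [526.2, -147.5, -13.9]
eef_rot: [0.981, -0.192, -0.002, -0.001]
contact_force: [0.3, 0.8, -0.1]
finger_gap: 85.2
```

Emit:
jog_arm(
  rows=[
    {"delta_pos": [0,0,0],"spin": 0,"jaw": 255},
    {"delta_pos": [0,0,0],"spin": 0,"jaw": 255},
    {"delta_pos": [0,0,0],"spin": 0,"jaw": 255},
    {"delta_pos": [0,0,0],"spin": 0,"jaw": 255},
    {"delta_pos": [0,0,0],"spin": 0,"jaw": 255},
    {"delta_pos": [0,0,0],"spin": 0,"jaw": 255},
  ],
  newtons=60,
)

```text
time: 16.2
position: [528.6, -148.8, -10.7]
eef_rot: [0.981, -0.193, 0.001, 0.0]
contact_force: [0.6, 2.2, 7.0]
finger_gap: 64.9
```

Emit:
jog_arm(
  rows=[
    {"delta_pos": [0,0,-0.01],"spin": 0,"jaw": 255},
    {"delta_pos": [0,0,-0.025],"spin": 0,"jaw": 255},
    {"delta_pos": [0,0,-0.03],"spin": 0,"jaw": 255},
    {"delta_pos": [0,0,-0.03],"spin": 0,"jaw": 255},
    {"delta_pos": [0,0,-0.025],"spin": 0,"jaw": 255},
    {"delta_pos": [0,0,0],"spin": -0.068,"jaw": 255},
    {"delta_pos": [0,0,0],"spin": -0.068,"jaw": 255},
    {"delta_pos": [0,0,0],"spin": -0.068,"jaw": 255},
    {"delta_pos": [0,0,0],"spin": -0.068,"jaw": 255},
    {"delta_pos": [0,0,0],"spin": 0,"jaw": 255},
  ],
)

```text
time: 17.2
position: [526.9, -148.3, 107.9]
eef_rot: [0.998, -0.058, -0.001, -0.0]
contact_force: [0.1, -0.3, -5.2]
finger_gap: 65.3
```

```bash
cat > g.py <<'E'
from h import *
from scipy.spatial.transform import Rotation as Ro
import sys
s=robot.state(); M=Ro.from_quat(s['eef_rot']).as_matrix()
d=np.array([float(a) for a in sys.argv[1:4]])-s['position']
print('pos',s['position'].round(1),'head',np.arctan2(M[1,0],M[0,0]).round(3),'tilt',M[2].round(3),'tool delta',(M.T@d).round(1),'gap',s['finger_gap'],s['contact_force'].round(1))
E
python3 g.py 593.8 192.5 108
```

```text
pos [ 526.9 -148.3  107.9] head -0.117 tilt [-0.002 -0.    -1.   ] tool delta [  26.7 -346.3    0. ] gap 65.29037381079446 [ 0.1 -0.3 -5.2]
```

Emit:
jog_arm(
  rows=[
    {"delta_pos": [0.001,-0.015,0],"spin": 0,"jaw": 255},
    {"delta_pos": [0.003,-0.035,0],"spin": 0,"jaw": 255},
    {"delta_pos": [0.003,-0.04,0],"spin": 0,"jaw": 255},
    {"delta_pos": [0.003,-0.04,0],"spin": 0,"jaw": 255},
    {"delta_pos": [0.003,-0.04,0],"spin": 0,"jaw": 255},
    {"delta_pos": [0.003,-0.04,0],"spin": 0,"jaw": 255},
    {"delta_pos": [0.003,-0.04,0],"spin": 0,"jaw": 255},
    {"delta_pos": [0.003,-0.04,0],"spin": 0,"jaw": 255},
    {"delta_pos": [0.003,-0.036,0],"spin": 0,"jaw": 255},
    {"delta_pos": [0.0015,-0.02,0],"spin": 0,"jaw": 255},
  ],
)

```text
time: 18.2
position: [593.8, 195.9, 107.9]
eef_rot: [0.998, -0.058, -0.0, -0.001]
contact_force: [-0.1, -0.8, -4.7]
finger_gap: 64.9
```

Emit:
jog_arm(
  rows=[
    {"delta_pos": [0,0,0.01],"spin": 0,"jaw": 255},
    {"delta_pos": [0,0,0.01],"spin": 0,"jaw": 255},
    {"delta_pos": [0,0,0],"spin": 0,"jaw": 255},
    {"delta_pos": [0,0,0],"spin": 0,"jaw": 255},
  ],
)

```text
time: 18.6
position: [593.8, 191.0, 87.4]
eef_rot: [0.998, -0.059, -0.001, 0.0]
contact_force: [0.1, -0.1, -5.4]
finger_gap: 65.1
```

```bash
python3 g.py 593.8 192.5 69
python3 - <<'E'
from h import *
snap('wrist','w6');snap('top','t6')
crop('w6','w6b',160,40,480,280,2.5)
E
```

```text
pos [593.8 191.   87.4] head -0.119 tilt [-0.002  0.001 -1.   ] tool delta [-0.1 -1.5 18.4] gap 65.1247455416913 [ 0.1 -0.1 -5.4]
```

View pics/w6b.png

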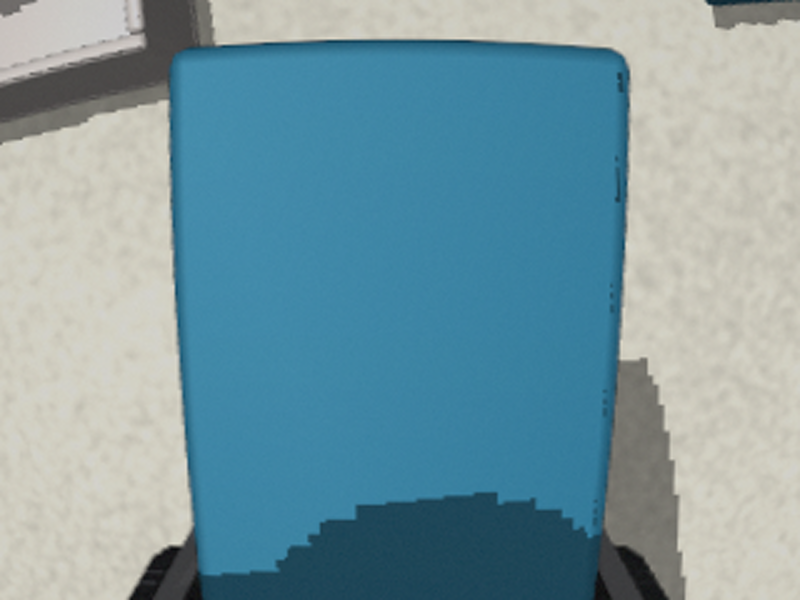

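The tin hangs level in the grip, its far edge at row 45 with corners (175,50) and (625,52). I'll check where that end is, then lower.

Run:
```python
from h import *
c=load('w6')
P=[w(c,160+(u+.5)/2.5-.5,40+(v+.5)/2.5-.5,143,True) for u,v in((173,48),(629,50))];print(P)
m=(P[0]+P[1])[:2]/2; a=-.118; print(m-95*np.array([np.cos(a),np.sin(a)]))
```

```text
[array([690.6, 211.1, 143. ]), array([682.8, 148.2, 143. ])]
[592.36062292 190.83400343]
```

Emit:
jog_arm(
  rows=[
    {"delta_pos": [0,-0.0015,0.005],"spin": 0,"jaw": 255},
    {"delta_pos": [0,0,0.005],"spin": 0,"jaw": 255},
    {"delta_pos": [0,0,0.004],"spin": 0,"jaw": 255},
    {"delta_pos": [0,0,0],"spin": 0,"jaw": 255},
  ],
)

```text
time: 19.1
position: [594.0, 193.3, 73.2]
eef_rot: [0.998, -0.059, -0.001, 0.0]
contact_force: [0.5, -0.8, -5.3]
finger_gap: 65.1
```

Emit:
jog_arm(
  rows=[
    {"delta_pos": [0,0,0.0015],"spin": 0,"jaw": 255},
    {"delta_pos": [0,0,0.0015],"spin": 0,"jaw": 255},
    {"delta_pos": [0,0,0],"spin": 0,"jaw": 255},
  ],
)

```text
time: 19.4
position: [594.6, 193.5, 71.1]
eef_rot: [0.998, -0.059, -0.0, 0.0]
contact_force: [0.0, -0.5, -4.7]
finger_gap: 64.9
```

Emit:
jog_arm(
  rows=[
    {"delta_pos": [0,0,0.001],"spin": 0,"jaw": 255},
    {"delta_pos": [0,0,0.001],"spin": 0,"jaw": 255},
    {"delta_pos": [0,0,0],"spin": 0,"jaw": 255},
  ],
)

```text
time: 19.7
position: [594.8, 193.5, 69.4]
eef_rot: [0.998, -0.059, 0.0, -0.0]
contact_force: [-0.3, 0.6, -4.4]
finger_gap: 65.1
```

Emit:
jog_arm(
  rows=[
    {"delta_pos": [0,0,0.001],"spin": 0,"jaw": 255},
    {"delta_pos": [0,0,0.001],"spin": 0,"jaw": 255},
    {"delta_pos": [0,0,0],"spin": 0,"jaw": 255},
  ],
)

```text
time: 20.0
position: [594.9, 193.5, 69.3]
eef_rot: [0.998, -0.059, 0.001, -0.0]
contact_force: [-4.9, 0.0, 8.3]
finger_gap: 65.2
```

Emit:
jog_arm(
  rows=[
    {"delta_pos": [0,0,0.001],"spin": 0,"jaw": 255},
    {"delta_pos": [0,0,0],"spin": 0,"jaw": 255},
  ],
)

```text
time: 20.2
position: [594.9, 193.5, 69.3]
eef_rot: [0.998, -0.058, 0.001, -0.0]
contact_force: [-6.9, -0.4, 13.8]
finger_gap: 65.3
```

Emit:
jog_arm(
  rows=[
    {"delta_pos": [0,0,-0.0015],"spin": 0,"jaw": 255},
    {"delta_pos": [0,0,0],"spin": 0,"jaw": 40},
    {"delta_pos": [0,0,0],"spin": 0,"jaw": 0},
    {"delta_pos": [0,0,0],"spin": 0,"jaw": 0},
    {"delta_pos": [0,0,0],"spin": 0,"jaw": 0},
    {"delta_pos": [0,0,0],"spin": 0,"jaw": 0},
  ],
)

```text
time: 20.8
position: [594.8, 193.4, 67.6]
eef_rot: [0.998, -0.059, -0.0, 0.0]
contact_force: [0.2, 0.2, -0.8]
finger_gap: 85.4
```

Emit:
jog_arm(
  rows=[
    {"delta_pos": [0,0,-0.01],"spin": 0,"jaw": 0},
    {"delta_pos": [0,0,-0.02],"spin": 0,"jaw": 0},
    {"delta_pos": [0,0,-0.03],"spin": 0,"jaw": 0},
    {"delta_pos": [0,0,-0.03],"spin": 0,"jaw": 0},
    {"delta_pos": [0,0,-0.03],"spin": 0,"jaw": 0},
    {"delta_pos": [0,0,0],"spin": 0,"jaw": 0},
  ],
)

```text
time: 21.4
position: [597.7, 194.0, 193.9]
eef_rot: [0.998, -0.058, 0.005, -0.001]
contact_force: [0.5, 0.4, -0.4]
finger_gap: 85.2
```

```bash
python3 g.py 509.6 -350.8 190
python3 - <<'E'
from h import *
c=snap('wrist','w7')
im=c['image'].astype(int); m=((im[:,:,2]-im[:,:,0]>35)).astype(np.uint8)
n,l,st,ce=cv2.connectedComponentsWithStats(m)
for i in range(1,n):
    if st[i,4]>800: print(st[i],ce[i].round())
E
```

```text
pos [597.7 194.  193.9] head -0.117 tilt [ 0.01  -0.003 -1.   ] tool delta [-23.9 551.4   2.2] gap 85.16022868858875 [ 0.5  0.4 -0.4]
[  72    0   33   87 2521] [87. 41.]
[ 116    0   40   69 2403] [135.  32.]
[ 411    0  142   61 2461] [477.  32.]
[  277    90    87   219 17691] [320. 195.]
[ 70 263 100  42 992] [125. 276.]
```

Run:
```python
from h import *
c=load('w7');im=c['image'].astype(int); m=((im[:,:,2]-im[:,:,0]>35)).astype(np.uint8)
n,l,st,ce=cv2.connectedComponentsWithStats(m); k=(l==l[195,320]).astype(np.uint8)
q=max(cv2.findContours(k,0,2)[0],key=cv2.contourArea).reshape(-1,2)
for z in (125,):
    W=np.array([w(c,u,v,z,True) for u,v in q])[:,:2].astype(np.float32)
    print(cv2.minAreaRect(W),W[:,0].min(),W[:,0].max(), 'rows',q[:,1].max())
```

```text
((594.7920532226562, 193.98541259765625), (64.43838500976562, 187.23744201660156), 83.08672332763672) 498.4 691.2 rows 308
```

The long tin sits at (594.8, 194.0), heading -0.12, within 2 mm of the seat. Next is the round tin.

Emit:
jog_arm(
  rows=[
    {"delta_pos": [-0.002,0.03,0],"spin": 0,"jaw": 0},
    {"delta_pos": [-0.002,0.043,0],"spin": 0,"jaw": 0},
    {"delta_pos": [-0.002,0.043,0],"spin": 0,"jaw": 0},
    {"delta_pos": [-0.002,0.043,0],"spin": 0,"jaw": 0},
    {"delta_pos": [-0.002,0.043,0],"spin": 0,"jaw": 0},
    {"delta_pos": [-0.002,0.043,0],"spin": 0,"jaw": 0},
    {"delta_pos": [-0.002,0.043,0],"spin": 0,"jaw": 0},
    {"delta_pos": [-0.002,0.043,0],"spin": 0,"jaw": 0},
    {"delta_pos": [-0.002,0.043,0],"spin": 0,"jaw": 0},
    {"delta_pos": [-0.002,0.043,0],"spin": 0,"jaw": 0},
  ],
)

```text
time: 22.45
position: [524.9, -219.6, 186.7]
eef_rot: [0.998, -0.059, -0.001, -0.001]
contact_force: [0.2, 0.4, -0.4]
finger_gap: 85.6
```

Emit:
jog_arm(
  rows=[
    {"delta_pos": [-0.001,0.043,0],"spin": 0,"jaw": 0},
    {"delta_pos": [0,0.043,0.02],"spin": 0,"jaw": 0},
    {"delta_pos": [0,0.043,0.03],"spin": 0,"jaw": 0},
    {"delta_pos": [0,0,0.03],"spin": 0,"jaw": 0},
    {"delta_pos": [0,0,0],"spin": 0,"jaw": 0},
    {"delta_pos": [0,0,0],"spin": 0,"jaw": 0},
  ],
)

```text
time: 23.05
position: [509.5, -343.4, 108.3]
eef_rot: [0.998, -0.059, -0.001, -0.001]
contact_force: [0.7, -0.2, 0.5]
finger_gap: 84.9
```

```bash
python3 - <<'E'
from h import *
c=snap('wrist','w8');im=c['image'].astype(int); m=((im[:,:,2]-im[:,:,0]>35)).astype(np.uint8)
n,l,st,ce=cv2.connectedComponentsWithStats(m)
for i in range(1,n):
    if st[i,4]<300: continue
    q=max(cv2.findContours((l==i).astype(np.uint8),0,2)[0],key=cv2.contourArea).reshape(-1,2)
    W=np.array([w(c,u,v,55,True) for u,v in q])[:,:2].astype(np.float32)
    print(st[i],cv2.minEnclosingCircle(W),cv2.minAreaRect(W))
E
python3 g.py 509.6 -350.8 -10
```

```text
[ 291  170   82   79 5024] ((510.3857421875, -352.18609619140625), 31.039052963256836) ((510.2199401855469, -352.6882629394531), (60.09154510498047, 60.81251525878906), 83.1817626953125)
[ 535  241  105  112 2602] ((394.30181884765625, -657.8302612304688), 117.67982482910156) ((394.762939453125, -656.9202270507812), (162.37954711914062, 173.117919921875), 28.44292640686035)
[  0 316  30  46 499] ((337.4358215332031, 201.03533935546875), 51.027870178222656) ((337.5404968261719, 200.93743896484375), (76.50829315185547, 73.4031982421875), 29.103961944580078)
pos [ 510.6 -343.8  109.8] head -0.117 tilt [ 0. -0. -1.] tool delta [ -0.2   7.1 119.7] gap 84.99977383958496 [ 0.7 -0.   0.8]
```

Emit:
jog_arm(
  rows=[
    {"delta_pos": [0.0005,0.0085,0.01],"spin": 0,"jaw": 0},
    {"delta_pos": [0,0,0],"spin": 0,"jaw": 0},
    {"delta_pos": [0,0,0],"spin": 0,"jaw": 0},
  ],
)

```text
time: 23.4
position: [510.0, -352.8, 99.7]
eef_rot: [0.998, -0.058, 0.0, 0.0]
contact_force: [0.5, -0.3, -0.3]
finger_gap: 85.0
```

```bash
python3 g.py 510.3 -352.4 -10
```

```text
pos [ 510.  -352.8   99.7] head -0.117 tilt [ 0.001  0.    -1.   ] tool delta [ 1.000e-01 -4.000e-01  1.097e+02] gap 85.04442580416242 [ 0.5 -0.3 -0.3]
```

Emit:
jog_arm(
  rows=[
    {"delta_pos": [0,0,0.035],"spin": 0,"jaw": 0},
    {"delta_pos": [0,0,0.035],"spin": 0,"jaw": 0},
    {"delta_pos": [0,0,0.025],"spin": 0,"jaw": 0},
    {"delta_pos": [0,0,0.013],"spin": 0,"jaw": 0},
    {"delta_pos": [0,0,0],"spin": 0,"jaw": 0},
    {"delta_pos": [0,0,0],"spin": 0,"jaw": 0},
  ],
)

```text
time: 24.0
position: [510.5, -353.4, -7.8]
eef_rot: [0.998, -0.058, 0.001, 0.001]
contact_force: [0.6, -0.3, 0.9]
finger_gap: 85.0
```

Emit:
jog_arm(
  rows=[
    {"delta_pos": [0,0,0],"spin": 0,"jaw": 255},
    {"delta_pos": [0,0,0],"spin": 0,"jaw": 255},
    {"delta_pos": [0,0,0],"spin": 0,"jaw": 255},
    {"delta_pos": [0,0,0],"spin": 0,"jaw": 255},
    {"delta_pos": [0,0,0],"spin": 0,"jaw": 255},
    {"delta_pos": [0,0,0],"spin": 0,"jaw": 255},
  ],
  newtons=50,
)

```text
time: 24.6
position: [510.8, -353.8, -6.9]
eef_rot: [0.998, -0.059, 0.001, 0.001]
contact_force: [0.4, 0.8, 6.0]
finger_gap: 61.3
```

Emit:
jog_arm(
  rows=[
    {"delta_pos": [0,0,-0.01],"spin": 0,"jaw": 255},
    {"delta_pos": [0,0,-0.03],"spin": 0,"jaw": 255},
    {"delta_pos": [0,0,-0.035],"spin": 0,"jaw": 255},
    {"delta_pos": [0,0,-0.035],"spin": 0,"jaw": 255},
    {"delta_pos": [0,0,-0.035],"spin": 0,"jaw": 255},
    {"delta_pos": [0,0,-0.02],"spin": 0,"jaw": 255},
    {"delta_pos": [0,0,0],"spin": 0,"jaw": 255},
    {"delta_pos": [0,0,0],"spin": 0,"jaw": 255},
  ],
)

```text
time: 25.4
position: [509.3, -352.5, 155.8]
eef_rot: [0.998, -0.059, -0.0, -0.0]
contact_force: [-0.3, 0.0, -3.9]
finger_gap: 60.8
```

```bash
python3 g.py 594.8 194.0 160
python3 - <<'E'
from h import *
c=snap('wrist','w9');s=robot.state();im=c['image'].astype(int); m=((im[:,:,2]-im[:,:,0]>35)).astype(np.uint8)
n,l,st,ce=cv2.connectedComponentsWithStats(m)
for i in range(1,n):
    if st[i,4]<300: continue
    q=max(cv2.findContours((l==i).astype(np.uint8),0,2)[0],key=cv2.contourArea).reshape(-1,2)
    W=np.array([w(c,u,v,55+s['position'][2]+8,True) for u,v in q])[:,:2].astype(np.float32)
    print(st[i],cv2.minEnclosingCircle(W))
E
```

```text
pos [ 509.3 -352.5  155.8] head -0.117 tilt [-0. -0. -1.] tool delta [  21.  -552.7   -4.1] gap 60.77250285145248 [-0.3  0.  -3.9]
[   0    0   88   87 1194] ((631.9000244140625, -240.0), 34.600250244140625)
[627  46  13  50 507] ((601.8019409179688, -522.1072998046875), 13.690132141113281)
[ 495  155  145  203 6938] ((495.6147766113281, -494.33245849609375), 69.65760040283203)
[ 261  200  115   49 2137] ((535.43115234375, -355.0032043457031), 20.717391967773438)
[  244   229   150   117 14038] ((511.212646484375, -352.4297180175781), 31.872047424316406)
[  0 293  40  55 769] ((491.0, -138.89999389648438), 23.334421157836914)
```

Emit:
jog_arm(
  rows=[
    {"delta_pos": [0.001,-0.02,0],"spin": 0,"jaw": 255},
    {"delta_pos": [0.0015,-0.04,0],"spin": 0,"jaw": 255},
    {"delta_pos": [0.0015,-0.043,0],"spin": 0,"jaw": 255},
    {"delta_pos": [0.0015,-0.043,0],"spin": 0,"jaw": 255},
    {"delta_pos": [0.0015,-0.043,0],"spin": 0,"jaw": 255},
    {"delta_pos": [0.0015,-0.043,0],"spin": 0,"jaw": 255},
    {"delta_pos": [0.0015,-0.043,0],"spin": 0,"jaw": 255},
    {"delta_pos": [0.0015,-0.043,0],"spin": 0,"jaw": 255},
    {"delta_pos": [0.0015,-0.043,0],"spin": 0,"jaw": 255},
    {"delta_pos": [0.0015,-0.043,0],"spin": 0,"jaw": 255},
  ],
)

```text
time: 26.45
position: [569.8, 49.4, 154.3]
eef_rot: [0.998, -0.058, -0.002, -0.0]
contact_force: [0.4, -0.7, -3.1]
finger_gap: 61.1
```

Emit:
jog_arm(
  rows=[
    {"delta_pos": [0.0015,-0.043,0],"spin": 0,"jaw": 255},
    {"delta_pos": [0.0015,-0.043,0],"spin": 0,"jaw": 255},
    {"delta_pos": [0.001,-0.035,0],"spin": 0,"jaw": 255},
    {"delta_pos": [0.001,-0.022,0],"spin": 0,"jaw": 255},
    {"delta_pos": [0,0,0],"spin": 0,"jaw": 255},
    {"delta_pos": [0,0,0],"spin": 0,"jaw": 255},
    {"delta_pos": [0,0,0],"spin": 0,"jaw": 255},
  ],
)

```text
time: 27.15
position: [592.1, 187.5, 155.0]
eef_rot: [0.998, -0.059, -0.001, 0.0]
contact_force: [-0.1, -0.4, -3.2]
finger_gap: 60.8
```

```bash
python3 g.py 593.6 193.5 118
```

```text
pos [592.1 187.5 155. ] head -0.118 tilt [-0.002  0.001 -1.   ] tool delta [ 0.9 -6.1 37. ] gap 60.7600995352922 [-0.1 -0.4 -3.2]
```

Emit:
jog_arm(
  rows=[
    {"delta_pos": [0.001,-0.006,0.005],"spin": 0,"jaw": 255},
    {"delta_pos": [0,0,0.012],"spin": 0,"jaw": 255},
    {"delta_pos": [0,0,0.01],"spin": 0,"jaw": 255},
    {"delta_pos": [0,0,0.005],"spin": 0,"jaw": 255},
    {"delta_pos": [0,0,0],"spin": 0,"jaw": 255},
    {"delta_pos": [0,0,0],"spin": 0,"jaw": 255},
  ],
)

```text
time: 27.75
position: [594.7, 193.8, 123.9]
eef_rot: [0.998, -0.059, -0.0, 0.0]
contact_force: [-0.2, -0.4, -1.1]
finger_gap: 61.1
```

Emit:
jog_arm(
  rows=[
    {"delta_pos": [0,0,0.001],"spin": 0,"jaw": 255},
    {"delta_pos": [0,0,0.001],"spin": 0,"jaw": 255},
    {"delta_pos": [0,0,0.001],"spin": 0,"jaw": 255},
    {"delta_pos": [0,0,0],"spin": 0,"jaw": 255},
  ],
)

```text
time: 28.15
position: [594.7, 194.0, 121.1]
eef_rot: [0.998, -0.059, 0.0, -0.0]
contact_force: [-0.1, 0.5, -1.9]
finger_gap: 60.9
```

Emit:
jog_arm(
  rows=[
    {"delta_pos": [0,0,0.001],"spin": 0,"jaw": 255},
    {"delta_pos": [0,0,0.001],"spin": 0,"jaw": 255},
    {"delta_pos": [0,0,0],"spin": 0,"jaw": 255},
  ],
)

```text
time: 28.45
position: [594.6, 194.0, 118.9]
eef_rot: [0.998, -0.059, -0.0, 0.0]
contact_force: [-0.0, 0.1, -3.1]
finger_gap: 61.2
```

Emit:
jog_arm(
  rows=[
    {"delta_pos": [0,0,0.001],"spin": 0,"jaw": 255},
    {"delta_pos": [0,0,0.0005],"spin": 0,"jaw": 255},
    {"delta_pos": [0,0,0],"spin": 0,"jaw": 255},
  ],
)

```text
time: 28.75
position: [594.8, 194.0, 118.1]
eef_rot: [0.998, -0.059, 0.0, -0.0]
contact_force: [-2.3, 0.4, 1.4]
finger_gap: 61.0
```

Emit:
jog_arm(
  rows=[
    {"delta_pos": [0,0,0.001],"spin": 0,"jaw": 255},
    {"delta_pos": [0,0,0],"spin": 0,"jaw": 255},
  ],
)

```text
time: 28.95
position: [594.9, 194.0, 118.0]
eef_rot: [0.998, -0.058, 0.001, -0.0]
contact_force: [-4.0, -0.7, 7.4]
finger_gap: 60.8
```

Emit:
jog_arm(
  rows=[
    {"delta_pos": [0,0,-0.001],"spin": 0,"jaw": 255},
    {"delta_pos": [0,0,0],"spin": 0,"jaw": 40},
    {"delta_pos": [0,0,0],"spin": 0,"jaw": 0},
    {"delta_pos": [0,0,0],"spin": 0,"jaw": 0},
    {"delta_pos": [0,0,0],"spin": 0,"jaw": 0},
    {"delta_pos": [0,0,0],"spin": 0,"jaw": 0},
  ],
)

```text
time: 29.55
position: [594.8, 194.0, 117.5]
eef_rot: [0.998, -0.059, -0.0, -0.0]
contact_force: [0.5, -0.5, 0.8]
finger_gap: 85.2
```

Emit:
jog_arm(
  rows=[
    {"delta_pos": [0,0,-0.01],"spin": 0,"jaw": 0},
    {"delta_pos": [0,0,-0.02],"spin": 0,"jaw": 0},
    {"delta_pos": [0,0,-0.03],"spin": 0,"jaw": 0},
    {"delta_pos": [0,0,-0.03],"spin": 0,"jaw": 0},
    {"delta_pos": [0,0,-0.03],"spin": 0,"jaw": 0},
    {"delta_pos": [0,0,0],"spin": 0,"jaw": 0},
    {"delta_pos": [0,0,0],"spin": 0,"jaw": 0},
    {"delta_pos": [0,0,0],"spin": 0,"jaw": 0},
  ],
)

```text
time: 30.35
position: [594.1, 193.9, 236.7]
eef_rot: [0.998, -0.059, -0.001, 0.0]
contact_force: [0.0, 0.2, -1.3]
finger_gap: 85.6
```

```bash
python3 g.py 594 193 240
python3 - <<'E'
from h import *
c=snap('wrist','w10');snap('scene','s10')
crop('w10','w10b',140,40,500,360,1.25)
a=cv2.imread('pics/w10.png')[50:350,140:500];b=cv2.resize(cv2.imread('pics/s10.png')[150:300,330:450],None,fx=3,fy=3,interpolation=cv2.INTER_CUBIC)
a=cv2.resize(a,None,fx=1.2,fy=1.2);o=np.zeros((450,800,3),np.uint8);o[:360,:432]=a;o[:,440:]=b;cv2.imwrite('pics/fin.png',o)
E
```

```text
pos [594.1 193.9 236.7] head -0.117 tilt [-0.002  0.    -1.   ] tool delta [ 0.   0.9 -3.3] gap 85.57091436127052 [ 0.   0.2 -1.3]
```

View pics/fin.png

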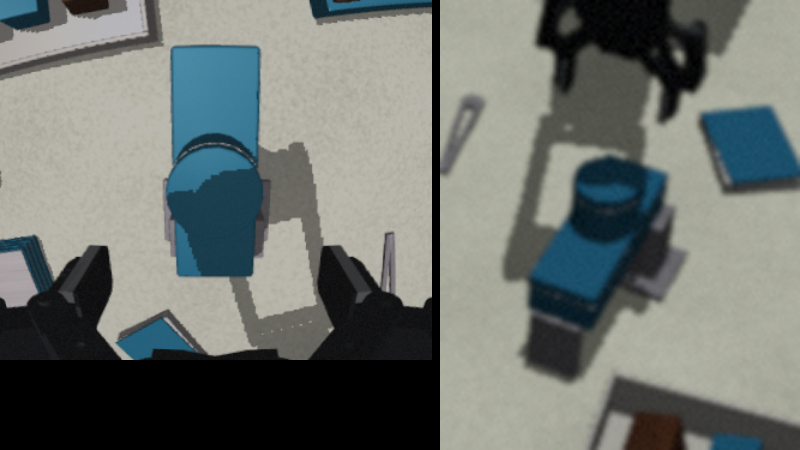

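The tins are stacked on the stand and level. The long tin spans (171,46) to (252,275), and the round tin's top is centred near (215,193). A numeric check before handing in:

Run:
```python
from h import *
c=load('w10');A=lambda u,v,z:w(c,140+(u+.5)/1.2-.5,50+(v+.5)/1.2-.5,z,True)
T=np.array([A(u,v,125) for u,v in((171,46),(260,46),(252,275),(177,275))]);print(T.mean(0))
print([A(u,v,180) for u,v in ((166,193),(264,193),(215,143))])
# bystander motion: diff of scene views before/after
d=cv2.absdiff(cv2.imread('pics/scene0.png'),cv2.imread('pics/s10.png')).max(2)>40
n,l,st,ce=cv2.connectedComponentsWithStats(cv2.morphologyEx(d.astype(np.uint8),cv2.MORPH_OPEN,np.ones((3,3))))
print(*[list(s) for s in st[1:] if s[4]>25],sep='\n')
```

```text
[595.075 193.725 125.   ]
[array([598.2, 224.3, 180. ]), array([591. , 163.4, 180. ]), array([626. , 190.1, 180. ])]
[np.int32(356), np.int32(0), np.int32(8), np.int32(20), np.int32(94)]
[np.int32(391), np.int32(0), np.int32(13), np.int32(37), np.int32(278)]
[np.int32(421), np.int32(0), np.int32(16), np.int32(41), np.int32(238)]
[np.int32(437), np.int32(0), np.int32(14), np.int32(66), np.int32(247)]
[np.int32(454), np.int32(0), np.int32(6), np.int32(21), np.int32(65)]
[np.int32(323), np.int32(7), np.int32(21), np.int32(6), np.int32(84)]
[np.int32(407), np.int32(9), np.int32(12), np.int32(32), np.int32(274)]
[np.int32(450), np.int32(24), np.int32(6), np.int32(19), np.int32(57)]
[np.int32(328), np.int32(30), np.int32(15), np.int32(7), np.int32(62)]
[np.int32(203), np.int32(37), np.int32(31), np.int32(24), np.int32(392)]
[np.int32(383), np.int32(45), np.int32(8), np.int32(12), np.int32(71)]
[np.int32(374), np.int32(46), np.int32(8), np.int32(10), np.int32(55)]
[np.int32(229), np.int32(49), np.int32(16), np.int32(16), np.int32(147)]
[np.int32(393), np.int32(49), np.int32(11), np.int32(11
[... 264 characters left out ...]
int32(23), np.int32(19), np.int32(321)]
[np.int32(396), np.int32(75), np.int32(39), np.int32(26), np.int32(416)]
[np.int32(402), np.int32(76), np.int32(15), np.int32(11), np.int32(150)]
[np.int32(443), np.int32(77), np.int32(8), np.int32(6), np.int32(44)]
[np.int32(219), np.int32(89), np.int32(148), np.int32(82), np.int32(3666)]
[np.int32(351), np.int32(101), np.int32(86), np.int32(177), np.int32(6420)]
[np.int32(351), np.int32(137), np.int32(8), np.int32(6), np.int32(37)]
[np.int32(220), np.int32(176), np.int32(20), np.int32(25), np.int32(421)]
[np.int32(255), np.int32(185), np.int32(57), np.int32(47), np.int32(1403)]
[np.int32(396), np.int32(238), np.int32(39), np.int32(33), np.int32(721)]
```

```bash
python3 -c "
from station import robot
print(robot.finish_job())"
```

```text
the job is handed in; nothing more can be done
None
```

The display is set up and handed in at about 30 s of the 72 s allowed; the hand-in gave no verdict.

**What I did:**
- **Leg:** I pushed the folding leg out to its stop. The force climbed to 14 N with no further movement, and a top view showed the leg pointing straight out.
- **Long tin:** I laid the long blue tin along the post and leg.
- **Round tin:** I set the round tin upright on the middle of it.

**Last checks:**

| Item | Measured position (mm) | Compared with |
|---|---|---|
| Long tin | (595, 194), heading -0.12 rad | Seat at (594, 192.5), heading -0.117 rad |
| Round tin | (595, 194) | Within 1 mm of the long tin's middle |

- Both tins look level in the final picture.
- The gripper is open and clear above them.
- Comparing the first and last scene pictures shows changes only where the arm, its shadows, the leg and the two tins are; the other items appear unmoved.

**What disagreed:**
- **Height offset:** The first push passed over the leg without moving it. The fingertips touched the table at a reported tool height of -20 mm, where the description implies +19 mm. I used that 39 mm offset for every later height, and the later contacts agreed with it.
- **Gripper opening:** It read about 65 mm on the 66 mm tin and 61 mm on the 62 mm tin.

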